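Nest the domed tin lids on the repair bench

ROBOT

A 6-joint arm with a two-finger parallel gripper is mounted at the origin on the work surface. World frame = base frame: x ahead of the robot, y to its left, z up, the work surface at z = 0. Lengths are in m, angles in degrees, forces in N, time in s.
With the tool pointing down it reaches from about 0.3 to 0.75 m from the base axis. Payload 8.5 kg.
Tool frame: the origin (TCP) lies midway between the tips of the shut fingers; the grasp point (between the pads) lies env.tcp_to_grasp behind it (env.tcp_to_grasp is the distance from the TCP to the grasp point, in m); z points along the fingers, y is the line along which they close (so a half turn about z gives the same grasp; the last joint's range is limited). The gripper opens to 85 mm and grips with 20 to 120 N. Pads are 22 mm wide; open, the fingers measure 114 mm over their backs; the gripper's body (76 mm by 85 mm) begins 54 mm behind the grasp point. The pads swing forward as they close: fully open they stand 13 mm farther back than shut.
Start: joints at [-84.987, 21.807, 74.336, -0, 83.858, -12.336], TCP at [0.164, -0.525, 0.231] pointing down, gripper open.
Joint ranges: [-178.18, 178.18], [-50.72, 133.34], [12.68, 142.11], [-81.47, 261.47], [9.98, 163.14], [-165.26, 165.26]. Speed limits (degrees/s): [136.94, 136.94, 180, 180, 180, 180].

INTERFACE

Orientations are given as a 3x3 rotation matrix whose columns are the frame's x, y, z axes.
In Python, from rig import observe, optics, job, env gives the robot as it stands. The module is installed in compiled form; this text tells all that it offers.
- The arm moves only by the shell command python3 -m jog 'ROWS' [FORCE]. ROWS is JSON, a list of rows, each a list of 7 numbers: the turn, a rotation vector about the tool's x, y, z in rad, then the shift along the tool's x, y, z in m, then the opening in per cent of the stroke, from 0 (shut) to 100 (fully open). A call has 1 to 10 rows; each row shifts and turns the commanded pose from where the row before left it, along the tool's axes as they then stand; what a row does not reach is not made up. A row lasts 1/8 s, in which the tool goes at most 62.5 mm and 10.7 degrees, less where a joint would pass 70% of its speed; a pose out of reach is approached as far as the arm can. A call is refused whole if a number of a shift passes 0.0625 or a number of a turn 0.188, either way. A call with a gripper value outside its range is refused whole. The fingers move at their own pace and stop on an object; FORCE is the grip in N (left out, the last holds). Time passes only in rows, so rows that do not move let the fingers close. It gives the time, the measured TCP pose, the force, the opening and the grip force at its end, in the units of the state.
- observe(): the state, without advancing time (a new reading comes with each control period).
- optics.get_image(name): name is "side" or "top" or "wrist"; returns a dict with "pixels" (480x640x3 uint8, red, green, blue), "mtx" (3x3 intrinsics, pixels), "dist_coeffs" ([k1, k2, p1, p2, k3] as OpenCV has them; the pictures are not rectified), "rvec" (rotation vector, rad) and "tvec" (3), from world to camera coordinates, as OpenCV has them. Camera axes: x right, y down, z forward; pixel columns grow to the right and rows downward; lengths in m; the calibration is good to about 2 mm. A picture is of the moment at which its call begins. There is no depth.
- job.close_job(): hands the job in; it is judged then, once.
The state is a dict: "time_s": time; "q": joint angles; "qvel": joint speeds; "joint_efforts": joint torques, N m; "position": TCP position; "tool_rot": TCP orientation; "ft_force": force on the tool from outside, world axes, zero at the start; "wrist_torque": the same for the moment, N m; "grip_width": finger opening in m; "gripper_force": force on a finger pad.
Only numpy, scipy, OpenCV 4.12 (cv2) and the standard library are available. Lean on these libraries where they do the work, as an engineer would, in place of code of your own. Each camera call takes 0.05 s, during which the arm holds its last target. There are 200 camera calls.

TASK

Three equal domed tin lids lie hollow side up on the repair bench, one of them in a steel bearing ring. Clear them up into one nested stack: cup one loose domed lid inside the lid in the ring and the other inside that one, still hollow side up, each fully home and level, with the bottom lid left in the ring. The wider shallow flat lid does not belong to the set.

Things in the scene. Friction and masses are not known exactly. Their poses are not given: they have to be found in the camera images.
- lid_a_center (a point): Loose domed tin lid, aluminium, 60 mm across, 36 mm high, about 60 g, hollow side up. From below: flat crown 32 mm wide, dome to 47 mm wide at 18 mm up, sloping shoulder, upright skirt 60 mm wide from 20 to 36 mm up (wall 2.5 mm), to be gripped across its outside. Point: its centre, 18 mm above its underside; z up out of the hollow; yaw means nothing. The flat lid nearby (88 mm wide, 12 high) is no part.
- lid_b_center (a point): The other loose domed lid, equal in shape and size to lid_a; either may go first. Point: its centre, 18 mm above its underside; z up out of the hollow.
- base_lid_center (a point): The third equal domed lid, bottom of the stack: stands loose on the bench inside the bearing ring, which keeps it in place. The dome of another lid drops into its 55 mm mouth until the sloping shoulder rests on, and centres it on, the rim: its centre is then 16 to 17 mm above the lower one's. Point: its centre, 18 mm above its underside; z up out of the hollow.
- ring: Dark steel bearing ring fixed on the bench: 82 mm outside, 52 mm inside, 16 mm high. Origin at the centre of its underside, z up.

How it is judged:
By the outcome, as a careful person would: the job done as asked, in the order asked, and still so for the second after the job is handed in, with the robot touching nothing.
It also fails if it takes over 50 s, if anything falls off the work surface, if the arm or the gripper's body presses on something with over 40 N, if the wrist force passes 120 N, or if a joint passes its speed limit or range.

## Working session

There is one attempt and no reset: what is moved stays moved. The work goes in short steps, Python scripts to look and compute and a shell command to move; the robot and the scene stay as the last step left them, time stands still between calls to the robot, and variables do not carry over. Pictures are saved under pics/ and viewed, at most 10 in all, crops included, and the job is handed in when it is done.

```bash
mkdir -p pics
python3 - <<'E'
from rig import observe, optics, job, env
import cv2, numpy as np
print(env.tcp_to_grasp); s=observe(); print({k:np.round(v,3).tolist() for k,v in s.items()})
ims=[]
for n in("top","side"):
    d=optics.get_image(n); np.savez(f'pics/{n}0.npz',**d)
    R=cv2.Rodrigues(np.array(d['rvec'],float))[0]; print(n,(-R.T@np.array(d['tvec']).ravel()).round(3),R.round(2).tolist(),np.array(d['mtx']).round(1).tolist(),d['dist_coeffs'])
    cv2.imwrite(f'pics/{n}0.png',d['pixels'][:,:,::-1])
E
```

```text
0.0187
{'time_s': 0.0, 'q': [-84.988, 21.841, 74.384, 0.002, 83.857, -12.335], 'qvel': [0.019, 0.023, 0.094, -0.04, 0.121, 0.06], 'joint_efforts': [0.001, -44.846, -23.128, -0.0, 0.005, -0.0], 'position': [0.164, -0.525, 0.231], 'tool_rot': [[0.955, 0.298, -0.0], [0.298, -0.955, 0.001], [0.0, -0.001, -1.0]], 'ft_force': [0.044, 0.503, 0.611], 'wrist_torque': [-0.023, 0.005, -0.02], 'gripper_force': 0.0, 'grip_width': 0.085}
top [0.495 0.013 1.006] [[0.0, -1.0, 0.0], [-1.0, -0.0, -0.05], [0.05, -0.0, -1.0]] [[525.6, 0.0, 326.4], [0.0, 525.6, 249.4], [0.0, 0.0, 1.0]] [-0.04387559  0.          0.          0.          0.        ]
side [0.281 0.368 0.542] [[-0.76, -0.65, 0.01], [-0.47, 0.54, -0.7], [0.45, -0.53, -0.71]] [[457.1, 0.0, 316.6], [0.0, 457.1, 236.9], [0.0, 0.0, 1.0]] [-0.09154789  0.          0.          0.          0.        ]
```

View pics/top0.png

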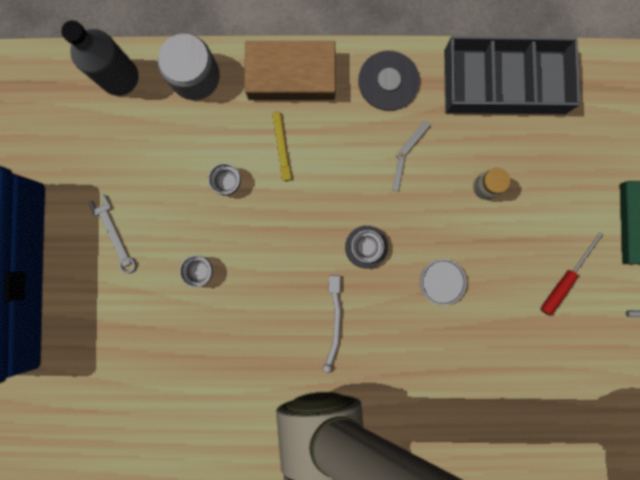

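View pics/side0.png

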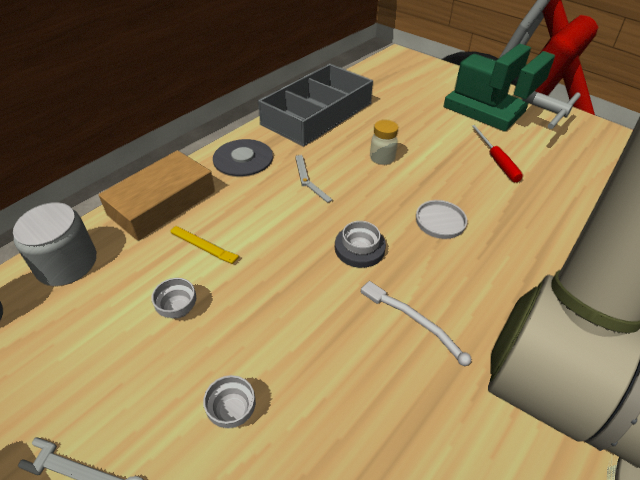

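The top view shows the ring with the base lid at about (367,247), loose lids at (225,180) and (197,271), and the flat lid at (444,282). In the side view the base lid is at (361,238) and the loose lids are at (175,295) and (230,400).

```bash
cat > h.py <<'E'
import cv2, numpy as np
def ray(d,uv,z):
    R=cv2.Rodrigues(np.array(d['rvec'],float))[0]; t=np.array(d['tvec'],float).ravel()
    n=cv2.undistortPoints(np.array(uv,float).reshape(-1,1,2),np.array(d['mtx'],float),np.array(d['dist_coeffs'],float))[:,0]
    v=np.c_[n,np.ones(len(n))]@R; c=-R.T@t
    return c+v*((z-c[2])/v[:,2])[:,None]
def circ(P):
    A=np.c_[2*P[:,:2],np.ones(len(P))]; s=np.linalg.lstsq(A,(P[:,:2]**2).sum(1),rcond=None)[0]
    return s[0],s[1],np.sqrt(s[2]+s[0]**2+s[1]**2)
E
python3 - <<'E'
from h import *
out=[]
S={'top':[(225,180),(197,271),(367,247)],'side':[(175,295),(230,400),(361,238)]}
for n in S:
    d=dict(np.load(f'pics/{n}0.npz')); im=d['pixels']; hsv=cv2.cvtColor(im,cv2.COLOR_RGB2HSV)
    row=[]
    for u,v in S[n]:
        r=32 if n=='side' else 26
        m=((hsv[...,1]<60)&(hsv[...,2]>(85))).astype(np.uint8)
        w=np.zeros_like(m); w[v-r:v+r,u-r:u+r]=1; m*=w
        cs=cv2.findContours(m,cv2.RETR_EXTERNAL,cv2.CHAIN_APPROX_NONE)[0]; c=max(cs,key=cv2.contourArea)
        h=cv2.convexHull(c)[:,0].astype(float)
        P=ray(d,c[:,0]+0.0,.036); print(n,(u,v),np.round(circ(P),4),'n',len(c), 'ctr',ray(d,[cv2.minEnclosingCircle(c)[0]],.036).round(4))
        crop=im[v-r:v+r,u-r:u+r,::-1]; k=cv2.resize(crop,(260,260),interpolation=cv2.INTER_NEAREST)
        k2=cv2.resize(crop*1,(260,260),interpolation=cv2.INTER_NEAREST)
        s=260/(2*r); cv2.polylines(k,[((c[:,0]-[u-r,v-r]+.5)*s).astype(int).reshape(-1,1,2)],True,(0,0,255),1)
        row.append(k)
    out.append(np.hstack(row))
cv2.imwrite('pics/c1.png',np.vstack(out))
E
```

```text
top (225, 180) [0.6812 0.2029 0.0307] n 92 ctr [[0.6809 0.2031 0.036 ]]
top (197, 271) [0.5083 0.2537 0.0305] n 94 ctr [[0.5083 0.2538 0.036 ]]
top (367, 247) [ 0.5543 -0.0643  0.0301] n 92 ctr [[ 0.5545 -0.0644  0.036 ]]
side (175, 295) [0.6758 0.2079 0.0311] n 117 ctr [[0.6744 0.2072 0.036 ]]
side (230, 400) [0.5046 0.2577 0.0303] n 145 ctr [[0.5024 0.2579 0.036 ]]
side (361, 238) [ 0.5498 -0.0559  0.0326] n 103 ctr [[ 0.5512 -0.0587  0.036 ]]
```

View pics/c1.png

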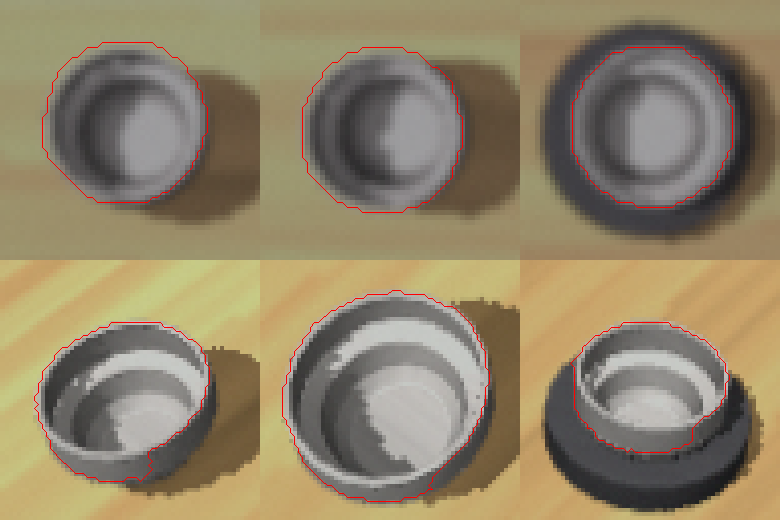

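The outlines follow the rims, with a radius of about 30 mm as they should be, so I take lid_a as (0.681,0.203), lid_b as (0.508,0.254) and the base lid as (0.554,-0.064). I'm moving toward lid_a without turning.

```bash
python3 -m jog '[[0,0,0,0.03,-0.023,0,100],[0,0,0,0.047,-0.0358,0,100],[0,0,0,0.047,-0.0358,0,100],[0,0,0,0.047,-0.0358,0,100],[0,0,0,0.047,-0.0358,0,100],[0,0,0,0.047,-0.0358,0,100],[0,0,0,0.047,-0.0358,0,100],[0,0,0,0.047,-0.0358,0,100],[0,0,0,0.047,-0.0358,0,100],[0,0,0,0.047,-0.0358,0,100]]' 40
python3 -m jog '[[0,0,0,0.047,-0.0358,0,100],[0,0,0,0.047,-0.0358,0,100],[0,0,0,0.047,-0.0358,0,100],[0,0,0,0.047,-0.0358,0,100],[0,0,0,0.035,-0.027,0,100],[0,0,0,0,0,0,100],[0,0,0,0,0,0,100]]'
cat >> h.py <<'E'
def to(target):
    from rig import observe
    s=observe(); R=np.array(s['tool_rot']); d=np.array(target)-s['position']
    print('t',round(s['time_s'],2),'pos',np.round(s['position'],4),'go',np.round(R.T@d,4),'w',round(s['grip_width'],4),'F',np.round(s['ft_force'],1))
E
python3 - <<'E'
from h import *; from rig import optics
to([.681,.203,.2])
d=optics.get_image('wrist'); np.savez('pics/w1.npz',**d); cv2.imwrite('pics/w1.png',d['pixels'][:,:,::-1])
E
```

```text
time_s: 1.35
position: [0.4942, -0.0585, 0.2312]
tool_rot: [[0.954, 0.298, -0.0], [0.298, -0.954, 0.0], [-0.0, -0.0, -1.0]]
ft_force: [0.8, -1.4, 0.6]
grip_width: 0.0855
gripper_force: 0.0
time_s: 2.22
position: [0.6552, 0.1682, 0.2308]
tool_rot: [[0.955, 0.298, -0.001], [0.298, -0.955, -0.0], [-0.001, -0.0, -1.0]]
ft_force: [0.1, -0.5, 0.5]
grip_width: 0.0856
gripper_force: 0.0
t 2.23 pos [0.6552 0.1682 0.2308] go [ 0.035  -0.0256  0.0308] w 0.0856 F [ 0.1 -0.5  0.5]
```

View pics/w1.png

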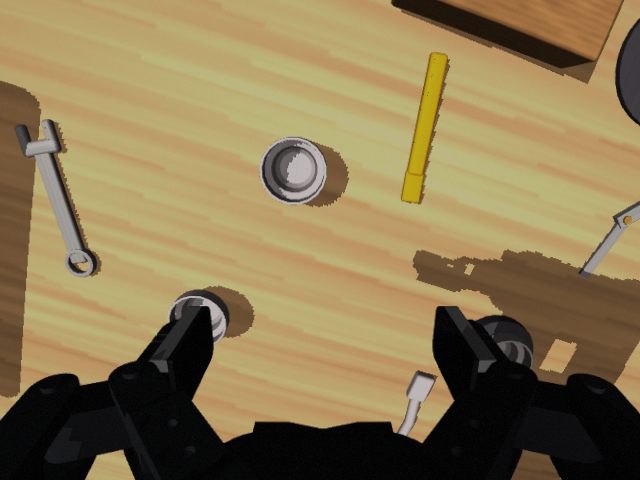

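The wrist picture shows lid_a at about (294,170), ahead of the fingers. lid_b (200,315) and the base lid in the ring (505,345) are partly hidden behind them. I'll measure lid_a here, using the same rim outline.

```bash
cat >> h.py <<'E'
def rim(d,uv,r,z=.036,vmin=85,smax=60):
    im=d['pixels']; hsv=cv2.cvtColor(im,cv2.COLOR_RGB2HSV); u,v=uv
    m=((hsv[...,1]<smax)&(hsv[...,2]>vmin)).astype(np.uint8); w=np.zeros_like(m); cv2.circle(w,(u,v),r,1,-1); m*=w
    c=max(cv2.findContours(m,cv2.RETR_EXTERNAL,cv2.CHAIN_APPROX_NONE)[0],key=cv2.contourArea)
    h=cv2.convexHull(c)
    e=cv2.fitEllipse(h); print('ellipse',np.round(e[0],1),np.round(e[1],1)); return np.round(circ(ray(d,h[:,0],z)),4), ray(d,[e[0]],z).round(4)
E
python3 - <<'E'
from h import *
d=dict(np.load('pics/w1.npz'))
R=cv2.Rodrigues(d['rvec'])[0]; print((-R.T@d['tvec'].ravel()).round(3))
print(rim(d,(294,170),36,vmin=70)); to([.681,.203,.2])
E
```

```text
[0.726 0.189 0.373]
ellipse [292.8 170.4] [67.2 68.4]
(array([0.6798, 0.2028, 0.0297]), array([[0.6804, 0.203 , 0.036 ]]))
t 2.27 pos [0.6552 0.1678 0.2313] go [ 0.0351 -0.026   0.0312] w 0.0852 F [ 0.1 -0.3  0.6]
```

Wrist and top views agree to within 1 mm at (0.6805,0.203). Next I centre over it, descend to TCP z≈0.015 and grip.

```bash
python3 -m jog '[[0,0,0,0.0346,-0.0262,0,100],[0,0,0,0,0,0.05,100],[0,0,0,0,0,0.05,100],[0,0,0,0,0,0.04,100],[0,0,0,0,0,0.03,100],[0,0,0,0,0,0,100],[0,0,0,0,0,0,100]]'; python3 -c "
from h import *; to([.6805,.203,.015])"
```

```text
time_s: 3.15
position: [0.6815, 0.2034, 0.0634]
tool_rot: [[0.955, 0.297, 0.003], [0.297, -0.955, 0.0], [0.003, 0.0, -1.0]]
ft_force: [1.1, -0.1, 0.3]
grip_width: 0.0852
gripper_force: 0.0
t 3.15 pos [0.6815 0.2034 0.0634] go [-0.0012  0.      0.0484] w 0.0852 F [ 1.1 -0.1  0.3]
```

```bash
python3 -m jog '[[0,0,0,-0.001,0,0.024,100],[0,0,0,0,0,0.016,100],[0,0,0,0,0,0.008,100],[0,0,0,0,0,0,100],[0,0,0,0,0,0,40],[0,0,0,0,0,0,40],[0,0,0,0,0,0,40],[0,0,0,0,0,0,40],[0,0,0,0,0,0,40],[0,0,0,0,0,0,40]]' 40; python3 -c "
from h import *; to([.6805,.203,.015])"
```

```text
time_s: 4.4
position: [0.6805, 0.2037, 0.0147]
tool_rot: [[0.954, 0.298, 0.002], [0.298, -0.954, 0.0], [0.002, 0.0, -1.0]]
ft_force: [0.3, -0.3, 5.0]
grip_width: 0.0586
gripper_force: 43.3
t 4.4 pos [0.6805 0.2037 0.0147] go [-0.0002  0.0007 -0.0003] w 0.0586 F [ 0.3 -0.3  5. ]
```

```bash
python3 -m jog '[[0,0,0,0,0,-0.01,40],[0,0,0,0,0,-0.03,40],[0,0,0,0,0,-0.05,40],[0,0,0,0,0,-0.05,40],[0,0,0,0,0,0,40],[0,0,0,0,0,0,40]]'
python3 - <<'E'
from h import *; from rig import optics
to([.5545,-.0640,.15])
ims=[]
for n in('wrist','side'):
    d=optics.get_image(n); np.savez(f'pics/{n}2.npz',**d); ims.append(cv2.resize(d['pixels'][:,:,::-1],(400,300),interpolation=cv2.INTER_AREA))
cv2.imwrite('pics/w2.png',np.hstack(ims))
E
```

```text
time_s: 5.15
position: [0.6793, 0.2036, 0.1526]
tool_rot: [[0.955, 0.298, -0.001], [0.298, -0.955, -0.0], [-0.001, -0.0, -1.0]]
ft_force: [-0.7, -0.4, -0.8]
grip_width: 0.0586
gripper_force: 43.1
t 5.15 pos [0.6793 0.2036 0.1526] go [-0.1989  0.2182  0.0029] w 0.0586 F [-0.7 -0.4 -0.8]
```

View pics/w2.png

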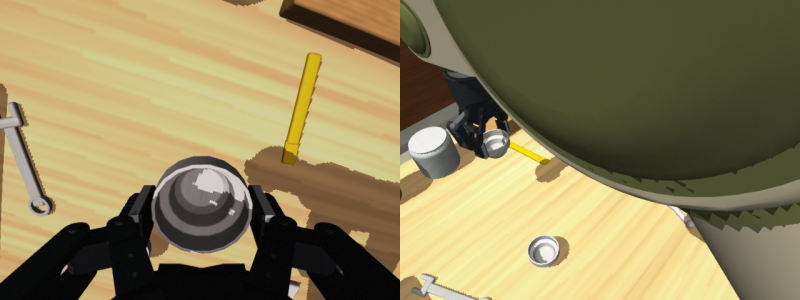

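The lid hangs between the pads at about (320,335) in full wrist pixels. Before moving on I'll check the centre of its rim relative to the TCP.

Run:
```python
from h import *
d=dict(np.load('pics/wrist2.npz')); im=d['pixels']
g=cv2.cvtColor(im,cv2.COLOR_RGB2GRAY); hsv=cv2.cvtColor(im,cv2.COLOR_RGB2HSV)
k=im[240:420,220:430,::-1].copy()
m=((hsv[...,1]<60)&(hsv[...,2]>70)).astype(np.uint8); w=np.zeros_like(m); w[242:412,235:412]=1; m*=w
c=max(cv2.findContours(m,cv2.RETR_EXTERNAL,cv2.CHAIN_APPROX_NONE)[0],key=cv2.contourArea)
h=cv2.convexHull(c); e=cv2.fitEllipse(h); print(e)
print(circ(ray(d,h[:,0],.1736)))
cv2.polylines(k,[h-np.array([220,240])],True,(0,0,255),1)
cv2.imwrite('pics/c2.png',cv2.resize(k,None,fx=3,fy=3,interpolation=cv2.INTER_NEAREST))
```

```text
((322.09979248046875, 328.8151550292969), (155.04058837890625, 161.23008728027344), 102.9314956665039)
(np.float64(0.6805103375684478), np.float64(0.2035280839421814), np.float64(0.030376847842409765))
```

View pics/c2.png

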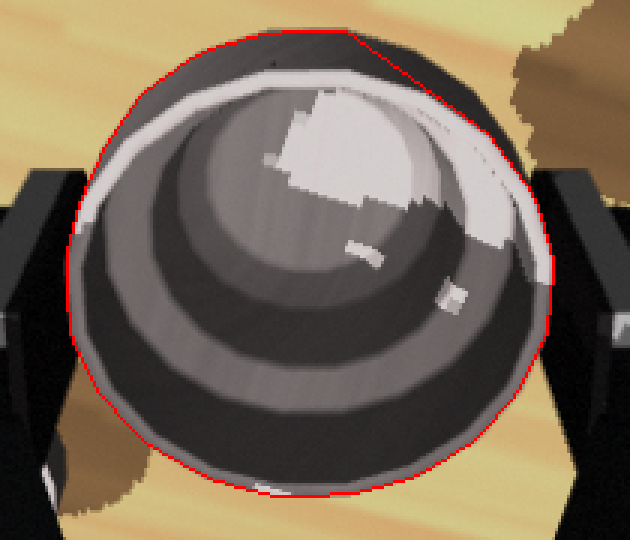

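Run:
```python
from h import *
d=dict(np.load('pics/wrist2.npz'))
R=cv2.Rodrigues(d['rvec'])[0]; print('cam',(-R.T@d['tvec'].ravel()).round(4),R[2].round(3))
Rt=np.array([[.955,.298,0],[.298,-.955,0],[0,0,-1]]); tcp=np.array([.6793,.2036,.1526])
for z in(.168,.1736,.179):
    P=ray(d,[(323.3,263.5),(323.3,405),(242.7,328.3),(404.3,328.3)],z); print(z,((P-tcp)@Rt).round(4).tolist())
for z in(.1376,.140,.143):  # inside floor circle, top/bottom/left/right
    P=ray(d,[(320,269),(323.3,331),(288.5,300),(358,300)],z); print(z,((P-tcp)@Rt).round(4).tolist())
```

```text
cam [0.7505 0.2248 0.2945] [-0.281 -0.086 -0.956]
0.168 [[0.0265, 0.001, -0.0154], [-0.0347, 0.0011, -0.0154], [0.0005, -0.0293, -0.0154], [0.0005, 0.0315, -0.0154]]
0.1736 [[0.0287, 0.001, -0.021], [-0.0299, 0.0011, -0.021], [0.0037, -0.028, -0.021], [0.0038, 0.0302, -0.021]]
0.179 [[0.0307, 0.001, -0.0264], [-0.0252, 0.0011, -0.0264], [0.0069, -0.0267, -0.0264], [0.0069, 0.0289, -0.0264]]
0.1376 [[0.0125, -0.0004, 0.015], [-0.0186, 0.0011, 0.015], [-0.0026, -0.0148, 0.015], [-0.0026, 0.0168, 0.015]]
0.14 [[0.0134, -0.0004, 0.0126], [-0.0171, 0.0011, 0.0126], [-0.0015, -0.0145, 0.0126], [-0.0014, 0.0166, 0.0126]]
0.143 [[0.0146, -0.0004, 0.0096], [-0.0154, 0.0011, 0.0096], [0.0, -0.0142, 0.0096], [0.0001, 0.0163, 0.0096]]
```

The held lid is level and centred in the grip, with its rim 21 mm above the TCP. I'm carrying it over the base lid.

```bash
python3 -m jog '[[0,0,0,-0.0199,0.0218,0,40],[0,0,0,-0.0358,0.0393,0,40],[0,0,0,-0.0358,0.0393,0,40],[0,0,0,-0.0358,0.0393,0,40],[0,0,0,-0.0358,0.0393,0,40],[0,0,0,-0.0358,0.0393,0,40],[0,0,0,0,0,0,40],[0,0,0,0,0,0,40]]'
python3 - <<'E'
from h import *; from rig import optics
to([.5545,-.0640,.065])
d=optics.get_image('wrist'); np.savez('pics/wrist3.npz',**d); cv2.imwrite('pics/w3.png',d['pixels'][:,:,::-1])
E
```

```text
time_s: 6.25
position: [0.5549, -0.0638, 0.1527]
tool_rot: [[0.955, 0.298, -0.001], [0.298, -0.955, 0.001], [-0.001, -0.001, -1.0]]
ft_force: [0.2, 0.7, 0.1]
grip_width: 0.0587
gripper_force: 43.1
t 6.25 pos [ 0.5549 -0.0638  0.1527] go [-0.0004  0.0001  0.0877] w 0.0587 F [0.2 0.7 0.1]
```

View pics/w3.png

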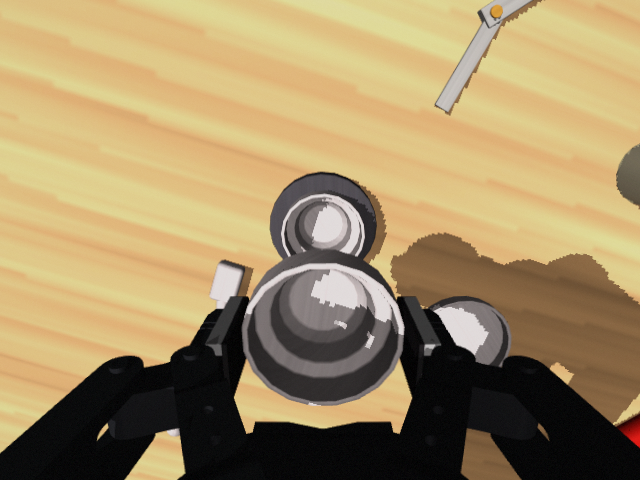

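The wrist view shows the ring at (323,220), with the base lid's rim spanning roughly u 281–365 and its top at v≈193, just behind the held lid. I'll fit the visible arc.

Run:
```python
from h import *
d=dict(np.load('pics/wrist3.npz')); im=d['pixels']
v=im.max(2); m=(v>110).astype(np.uint8); w=np.zeros_like(m); cv2.circle(w,(323,232),46,1,-1); w[246:]=0; m*=w
hsv=cv2.cvtColor(im,cv2.COLOR_RGB2HSV); m[hsv[...,1]>60]=0
c=max(cv2.findContours(m,cv2.RETR_EXTERNAL,cv2.CHAIN_APPROX_NONE)[0],key=cv2.contourArea)[:,0]
h=cv2.convexHull(c)[:,0]; h=h[h[:,1]<236]; print(h.min(0),h.max(0)); print('lid',circ(ray(d,h,.036)))
m=((v<95)).astype(np.uint8); w=np.zeros_like(m); w[165:225,262:385]=1; m*=w; m[hsv[...,1]>70]=0
c=max(cv2.findContours(m,cv2.RETR_EXTERNAL,cv2.CHAIN_APPROX_NONE)[0],key=cv2.contourArea)[:,0]
h=cv2.convexHull(c)[:,0]; h=h[(h[:,1]<223)&(h[:,0]<350)]; P=ray(d,h,.016); print('ring',len(h),circ(P))
```

```text
[281 193] [364 231]
lid (np.float64(0.5538575976819532), np.float64(-0.0644563382148205), np.float64(0.029451415491959645))
ring 16 (np.float64(0.5555878572858308), np.float64(-0.06430252747786999), np.float64(0.03953349271672456))
```

The base lid is at (0.554,-0.0644), with a radius of 29.5 mm, which agrees with the top view. Descending now, slowly over the last part.

```bash
python3 -m jog '[[0,0,0,-0.001,0.0003,0.04,40],[0,0,0,0,0,0.04,40],[0,0,0,0,0,0.02,40],[0,0,0,0,0,0.008,40],[0,0,0,0,0,0.006,40],[0,0,0,0,0,0.003,40],[0,0,0,0,0,0,40],[0,0,0,0,0,0,40]]'; python3 -c "
from h import *; to([.554,-.0644,.0313])"
```

```text
time_s: 7.3
position: [0.5544, -0.0648, 0.0368]
tool_rot: [[0.955, 0.298, 0.001], [0.298, -0.955, -0.0], [0.001, 0.0, -1.0]]
ft_force: [-0.1, 0.2, -1.0]
grip_width: 0.0584
gripper_force: 43.1
t 7.3 pos [ 0.5544 -0.0648  0.0368] go [-0.0003 -0.0005  0.0055] w 0.0584 F [-0.1  0.2 -1. ]
```

```bash
python3 -m jog '[[0,0,0,0,0,0.002,40],[0,0,0,0,0,0.0015,40],[0,0,0,0,0,0.001,40],[0,0,0,0,0,0,40]]'; python3 -m jog '[[0,0,0,0,0,0.0006,40],[0,0,0,0,0,0,40]]';python3 -c "
from h import *; to([.554,-.0644,.0313])"
```

```text
time_s: 7.8
position: [0.5541, -0.0647, 0.0317]
tool_rot: [[0.955, 0.298, -0.0], [0.298, -0.955, 0.0], [-0.0, -0.0, -1.0]]
ft_force: [-0.4, -0.0, -0.3]
grip_width: 0.0585
gripper_force: 43.1
time_s: 8.05
position: [0.5543, -0.0647, 0.0314]
tool_rot: [[0.955, 0.298, 0.0], [0.298, -0.955, -0.0], [0.0, 0.0, -1.0]]
ft_force: [-0.2, 0.1, 1.1]
grip_width: 0.0586
gripper_force: 43.5
t 8.05 pos [ 0.5543 -0.0647  0.0314] go [-0.0002 -0.0004  0.0001] w 0.0586 F [-0.2  0.1  1.1]
```

```bash
python3 -m jog '[[0,0,0,0,0,0.0005,40],[0,0,0,0,0,0,40]]' | sed -n '2p;4p'; python3 -m jog '[[0,0,0,0,0,0.0005,40],[0,0,0,0,0,0,40]]'| sed -n '2p;4p'
```

```text
position: [0.5544, -0.0647, 0.0312]
ft_force: [-1.5, -0.8, 5.3]
position: [0.5545, -0.0647, 0.0311]
ft_force: [-2.8, 0.9, 8.4]
```

Contact at 8 N with the TCP 16.4 mm above its grasp height, so the lid is home. Releasing and retreating.

```bash
python3 -m jog '[[0,0,0,0,0,0,75],[0,0,0,0,0,0,80],[0,0,0,0,0,0,90],[0,0,0,0,0,0,100],[0,0,0,0,0,0,100],[0,0,0,0,0,-0.02,100],[0,0,0,0,0,-0.04,100],[0,0,0,0,0,-0.05,100],[0,0,0,0,0,-0.05,100],[0,0,0,0,0,0,100]]'
python3 - <<'E'
from h import *; from rig import optics
to([.5083,.2537,.19])
ims=[]
for n in ('wrist','top','side'):
    d=optics.get_image(n); np.savez(f'pics/{n}4.npz',**d)
    im=d['pixels'][:,:,::-1]
    if n!='top': ims.append(cv2.resize(im,(400,300),interpolation=cv2.INTER_AREA))
cv2.imwrite('pics/w4.png',np.hstack(ims))
E
```

```text
time_s: 9.8
position: [0.5555, -0.065, 0.194]
tool_rot: [[0.954, 0.298, 0.007], [0.298, -0.954, -0.002], [0.006, 0.005, -1.0]]
ft_force: [-0.3, 0.6, -0.9]
grip_width: 0.0858
gripper_force: 0.0
t 9.8 pos [ 0.5555 -0.065   0.194 ] go [ 0.05   -0.3183  0.0029] w 0.0858 F [-0.3  0.6 -0.9]
```

View pics/w4.png

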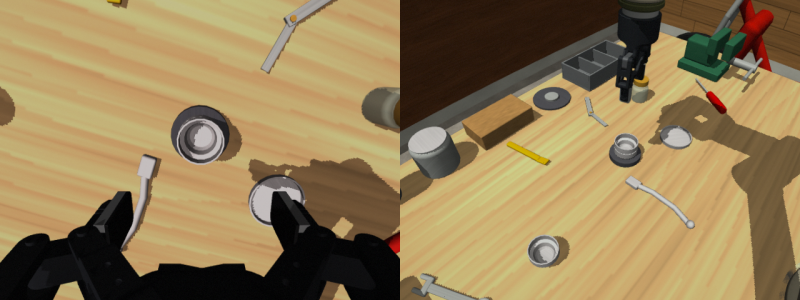

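The first lid sits in the base lid, at about (323,225) in wrist pixels, and looks level. I'll measure its rim from this view and move over lid_b.

```bash
python3 - <<'E'
from h import *
d=dict(np.load('pics/wrist4.npz'))
for vm in(100,120): print(rim(d,(322,222),42,z=.0525,vmin=vm))
E
python3 -m jog '[[0,0,0,0.005,-0.032,0,100],[0,0,0,0.0085,-0.0545,0,100],[0,0,0,0.0085,-0.0545,0,100],[0,0,0,0.0085,-0.0545,0,100],[0,0,0,0.0085,-0.0545,0,100],[0,0,0,0.006,-0.036,0,100],[0,0,0,0,0,0,100],[0,0,0,0,0,0,100]]'
python3 - <<'E'
from h import *; from rig import optics
d=optics.get_image('wrist'); np.savez('pics/wrist5.npz',**d)
n=cv2.projectPoints(np.array([[.5083,.2537,.036]]),d['rvec'],d['tvec'],d['mtx'],d['dist_coeffs'])[0].ravel(); print(n)
r=rim(d,tuple(int(x) for x in n),46,vmin=70); print(r); to([*r[0][:2],.0147])
E
```

```text
ellipse [319.9 225.7] [74.6 77.7]
(array([ 0.554 , -0.0646,  0.0298]), array([[ 0.5548, -0.0643,  0.0525]]))
ellipse [320.1 226.1] [74.2 76.9]
(array([ 0.5538, -0.0648,  0.0296]), array([[ 0.5546, -0.0645,  0.0525]]))
time_s: 10.95
position: [0.5117, 0.2211, 0.1892]
tool_rot: [[0.955, 0.298, -0.002], [0.298, -0.955, -0.001], [-0.002, 0.0, -1.0]]
ft_force: [0.5, -0.3, -0.0]
grip_width: 0.0853
gripper_force: 0.0
[281.53455331 211.98271994]
ellipse [280.9 211.9] [72.5 75.3]
(array([0.5074, 0.254 , 0.0297]), array([[0.5082, 0.2542, 0.036 ]]))
t 11.0 pos [0.5119 0.2208 0.1895] go [ 0.0059 -0.033   0.1748] w 0.0857 F [ 0.7 -0.1  0. ]
```

The first nested lid is at (0.554,-0.0646) with a radius of 29.7 mm at the expected height. lid_b is confirmed at (0.508,0.254).

```bash
python3 -m jog '[[0,0,0,0.0061,-0.033,0,100],[0,0,0,0,0,0.05,100],[0,0,0,0,0,0.05,100],[0,0,0,0,0,0.025,100],[0,0,0,0,0,0,100],[0,0,0,0,0,0,100]]'; python3 -c "
from h import *; to([.508,.254,.0147])"
```

```text
time_s: 11.75
position: [0.5087, 0.2546, 0.0664]
tool_rot: [[0.955, 0.297, 0.002], [0.297, -0.955, 0.0], [0.002, 0.0, -1.0]]
ft_force: [0.4, 0.2, -0.1]
grip_width: 0.0855
gripper_force: 0.0
t 11.75 pos [0.5087 0.2546 0.0664] go [-0.001   0.0004  0.0517] w 0.0855 F [ 0.4  0.2 -0.1]
```

```bash
python3 -m jog '[[0,0,0,-0.001,0.0003,0.026,100],[0,0,0,0,0,0.017,100],[0,0,0,0,0,0.0085,100],[0,0,0,0,0,0,100],[0,0,0,0,0,0,40],[0,0,0,0,0,0,40],[0,0,0,0,0,0,40],[0,0,0,0,0,0,40],[0,0,0,0,0,0,40],[0,0,0,0,0,0,40]]' 40; python3 -m jog '[[0,0,0,0,0,-0.01,40],[0,0,0,0,0,-0.03,40],[0,0,0,0,0,-0.05,40],[0,0,0,0,0,-0.05,40],[0,0,0,0,0,0,40],[0,0,0,0,0,0,40]]'
python3 - <<'E'
from h import *; from rig import optics
to([.554,-.0646,.15])
d=optics.get_image('wrist'); np.savez('pics/wrist6.npz',**d); a=np.load('pics/wrist2.npz')['pixels']
cv2.imwrite('pics/w6.png',np.hstack([x[240:420,220:430,::-1] for x in(a,d['pixels'])]))
E
```

```text
time_s: 13.0
position: [0.5075, 0.2546, 0.0151]
tool_rot: [[0.954, 0.298, 0.002], [0.298, -0.954, 0.0], [0.002, 0.0, -1.0]]
ft_force: [-0.7, -1.3, 7.7]
grip_width: 0.0587
gripper_force: 42.2
time_s: 13.75
position: [0.5065, 0.2544, 0.1534]
tool_rot: [[0.955, 0.298, -0.001], [0.298, -0.955, -0.0], [-0.001, -0.0, -1.0]]
ft_force: [-0.8, 0.6, -0.8]
grip_width: 0.0587
gripper_force: 43.3
t 13.75 pos [0.5065 0.2544 0.1534] go [-0.0498  0.3186  0.0034] w 0.0587 F [-0.8  0.6 -0.8]
```

View pics/w6.png

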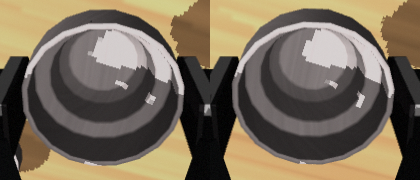

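The second lid sits in the grip just as the first did (left half first, right half second). Carrying it over the stack.

```bash
python3 -m jog '[[0,0,0,-0.005,0.032,0,40],[0,0,0,-0.0085,0.0545,0,40],[0,0,0,-0.0085,0.0545,0,40],[0,0,0,-0.0085,0.0545,0,40],[0,0,0,-0.0085,0.0545,0,40],[0,0,0,-0.0085,0.0545,0,40],[0,0,0,-0.0023,0.0141,0,40],[0,0,0,0,0,0,40],[0,0,0,0,0,0,40]]'; python3 -c "
from h import *; to([.5543,-.0646,.06])"
```

```text
time_s: 14.92
position: [0.5541, -0.063, 0.1533]
tool_rot: [[0.954, 0.299, -0.001], [0.299, -0.954, 0.001], [-0.001, -0.001, -1.0]]
ft_force: [0.5, -0.3, -1.2]
grip_width: 0.059
gripper_force: 43.3
t 14.93 pos [ 0.5541 -0.063   0.1533] go [-0.0002  0.0017  0.0933] w 0.059 F [ 0.5 -0.3 -1.2]
```

```bash
python3 -m jog '[[0,0,0,0,0.0016,0.04,40],[0,0,0,0,0,0.03,40],[0,0,0,0,0,0.015,40],[0,0,0,0,0,0.008,40],[0,0,0,0,0,0.006,40],[0,0,0,0,0,0,40],[0,0,0,0,0,0,40]]'; python3 -c "
from h import *; to([.5543,-.0646,.0481])"
```

```text
time_s: 15.8
position: [0.5552, -0.0661, 0.0553]
tool_rot: [[0.955, 0.298, 0.001], [0.298, -0.955, -0.0], [0.001, 0.001, -1.0]]
ft_force: [-0.1, -0.6, -1.2]
grip_width: 0.0591
gripper_force: 43.4
t 15.8 pos [ 0.5552 -0.0661  0.0553] go [-0.0005 -0.0017  0.0072] w 0.0591 F [-0.1 -0.6 -1.2]
```

```bash
python3 -m jog '[[0,0,0,-0.0005,-0.0013,0.002,40],[0,0,0,0,0,0.002,40],[0,0,0,0,0,0.001,40],[0,0,0,0,0,0.0007,40],[0,0,0,0,0,0,40],[0,0,0,0,0,0,40]]'; python3 -c "
from h import *; to([.5543,-.0646,.0481])"
```

```text
time_s: 16.55
position: [0.5541, -0.0649, 0.049]
tool_rot: [[0.955, 0.298, 0.0], [0.298, -0.955, 0.0], [0.0, 0.0, -1.0]]
ft_force: [-0.1, 0.6, -1.0]
grip_width: 0.059
gripper_force: 43.4
t 16.55 pos [ 0.5541 -0.0649  0.049 ] go [ 0.0003 -0.0003  0.0009] w 0.059 F [-0.1  0.6 -1. ]
```

```bash
python3 -m jog '[[0,0,0,0,0,0.0006,40],[0,0,0,0,0,0,40]]' | sed -n '2p;4p'; python3 -m jog '[[0,0,0,0,0,0.0005,40],[0,0,0,0,0,0,40]]'| sed -n '2p;4p'
```

```text
position: [0.5541, -0.0649, 0.0485]
ft_force: [0.6, -0.2, -0.3]
position: [0.5543, -0.065, 0.0482]
ft_force: [-0.1, -0.3, 3.1]
```

```bash
python3 -m jog '[[0,0,0,0,0,0.0005,40],[0,0,0,0,0,0,40]]' | sed -n '2p;4p'; python3 -m jog '[[0,0,0,0,0,0.0003,40],[0,0,0,0,0,0,40]]'| sed -n '2p;4p'
```

```text
position: [0.5544, -0.0651, 0.048]
ft_force: [-0.7, -0.3, 6.8]
position: [0.5545, -0.0651, 0.048]
ft_force: [-0.6, 0.5, 8.3]
```

The lid is seated at 8 N and TCP z 0.048, as predicted. Releasing, retreating and looking.

```bash
python3 -m jog '[[0,0,0,0,0,0,75],[0,0,0,0,0,0,80],[0,0,0,0,0,0,90],[0,0,0,0,0,0,100],[0,0,0,0,0,0,100],[0,0,0,0,0,-0.02,100],[0,0,0,0,0,-0.04,100],[0,0,0,0,0,-0.05,100],[0,0,0,0,0,-0.05,100],[0,0,0,0,0,0,100]]'
python3 - <<'E'
from h import *; from rig import optics
d=optics.get_image('wrist'); s=optics.get_image('side')
n=cv2.projectPoints(np.array([[.554,-.0646,.069]]),d['rvec'],d['tvec'],d['mtx'],d['dist_coeffs'])[0].ravel(); print(n)
u,v=(int(x) for x in n)
for vm in(100,120): print(rim(d,(u,v-2),46,z=.069,vmin=vm))
a=d['pixels'][max(v-75,0):v+75,u-75:u+75,::-1]; b=s['pixels'][165:285,301:421,::-1]
cv2.imwrite('pics/w7.png',np.hstack([cv2.resize(x,(400,400),interpolation=cv2.INTER_NEAREST) for x in(a,b)]))
E
```

```text
time_s: 18.8
position: [0.5554, -0.0653, 0.2109]
tool_rot: [[0.954, 0.298, 0.007], [0.298, -0.954, -0.002], [0.006, 0.005, -1.0]]
ft_force: [-0.2, 0.8, -0.8]
grip_width: 0.0859
gripper_force: 0.0
[319.75540873 226.35695312]
ellipse [319.6 225.2] [74.  78.1]
(array([ 0.554 , -0.0646,  0.0297]), array([[ 0.5549, -0.0642,  0.069 ]]))
ellipse [319.7 225.3] [73.8 77.8]
(array([ 0.554 , -0.0647,  0.0296]), array([[ 0.5548, -0.0643,  0.069 ]]))
```

View pics/w7.png

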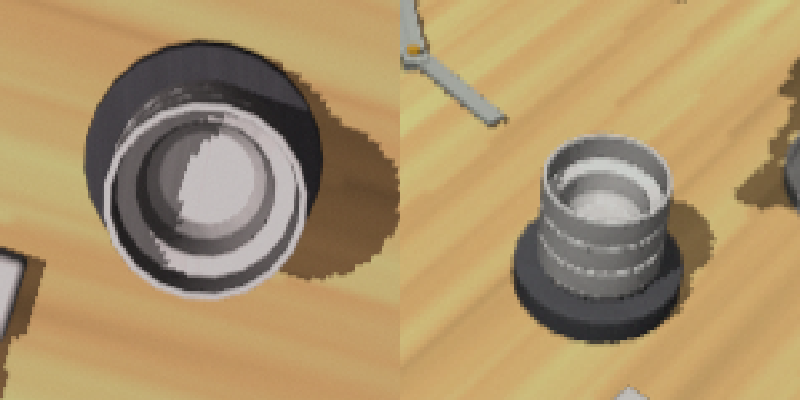

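The three lids stand level and evenly nested in the ring: the side view shows uniform seams, and the top rim is at (320,225) in the wrist view. Handing in.

```bash
python3 -c "
from rig import job; print(job.close_job())"
```

```text
the job is handed in; nothing more can be done
None
```

Both loose lids are nested in the base lid, seated and level, with the bottom lid still in the ring; I handed the job in at about 19 s on the robot's clock, and no verdict was returned.

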